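Reset the length stop of the tile jig to its longer setting

ROBOT

A 7-joint arm with a two-finger parallel gripper is mounted at the origin on the work surface. World frame = base frame: x ahead of the robot, y to its left, z up, the work surface at z = 0. Lengths are in m, angles in rad, forces in N, time in s.
With the tool pointing down it reaches from about 0.35 to 0.775 m from the base axis. Payload 3.1 kg.
Tool frame: the origin (TCP) lies at the very end of the fingers, on their centre line; the grasp point (between the pads) lies 19 mm behind it (grasp_offset is the distance from the TCP to the grasp point, in m); z points along the fingers, y is the line along which they close (so a half turn about z gives the same grasp; the last joint's range is limited). The gripper opens to 85 mm and grips with 20 to 120 N. Pads are 22 mm wide; open, the fingers measure 114 mm over their backs; the gripper's body (76 mm by 85 mm) begins 54 mm behind the grasp point. The pads swing forward as they close: fully open they stand 13 mm farther back than shut.
Start: joints at [-1.35, 0.311, 0.014, 1.512, -0.004, 1.319, -0.027], TCP at [0.143, 0.531, 0.231] pointing down, gripper open.
Joint ranges: [-2.7, 2.7], [-0.3, 1.91], [-1.27, 1.3], [0.12, 2.57], [-1.44, 4.58], [0.2, 2.03], [-3.05, 3.05]. Speed limits (rad/s): [2.79, 2.79, 3.14, 3.14, 3.14, 3.14, 3.14].

INTERFACE

Orientations are given as a unit quaternion [x, y, z, w].
In Python, from station import sense, snapshot, sign_off, recognise, masks_of, tip_of, grasp_offset gives the robot as it stands.
- The arm moves only by the tool carry_out, never from a script. Its argument "plan" is a list of rows, each an object with "rot": the turn, a rotation vector about the tool's x, y, z in rad, a list of three; "linear": the shift along the tool's x, y, z in mm, a list of three; "hand": the opening, from -1 (shut) to 1 (fully open), so that 0 is half open. In form: [{"rot": [rx, ry, rz], "linear": [tx, ty, tz], "hand": hand}, ...]. A call has 1 to 12 rows; each row shifts and turns the commanded pose from where the row before left it, along the tool's axes as they then stand; what a row does not reach is not made up. A row lasts 1/10 s, in which the tool goes at most 50 mm and 8.59 degrees, less where a joint would pass 70% of its speed; a pose out of reach is approached as far as the arm can. A call with a gripper value outside its range is refused whole. The fingers move at their own pace and stop on an object; "squeeze" is the grip in N (left out, the last holds). Time passes only in rows, so rows that do not move let the fingers close. It gives the time, the measured TCP pose, the force, the opening and the grip force at its end, in the units of the state.
- sense(): the state, without advancing time (a new reading comes with each control period).
- snapshot(name): name is "scene" or "top"; returns a dict with "color" (384x512x3 uint8, blue, green, red), "depth" (384x512 float32, m along the optical axis (not along the pixel's ray), 0 where there is no reading), "vfov" (degrees; the focal length in pixels is half the picture's height over the tangent of half this angle, whatever the lens; pixels are square), "cx", "cy" (the principal point, pixels), "extrinsics" (4x4, takes a point from world to camera coordinates). Camera axes: x right, y down, z forward; pixel columns grow to the right and rows downward; lengths in m; the calibration is good to about 2 mm. A picture is of the moment at which its call begins.
- sign_off(): hands the job in; it is judged then, once.
Trained networks look in a picture, given as the dict that the camera call returned (one of the last four; its "shot" number tells which), for a name from the list of things; names that differ only in an ending like _2 or _b are one class to them, and where a whole thing is asked for, a point or a joint stands for the part that bears it (a point fixed in the world has none). Each returns a list of dicts, best first, with "score" (0 to 1); they miss things now and then, are a little off and sometimes report something else, mostly with a low value. They report only what shows in the picture. A call takes as long as a camera call.
- recognise(thing, picture): "centre" ([x, y, z] in m, in world coordinates, good to about 4 mm: the middle of the surface that is visible of it).
- masks_of(thing, picture): "region" (384x512 bool, what is visible of it).
- tip_of(thing, picture): "centre" ([x, y, z] in m, in world coordinates, good to about 4 mm: a listed point, or the origin of a listed thing).
The state is a dict: "time_s": time; "qpos": joint angles; "joint_velocities": joint speeds; "joint_efforts": joint torques, N m; "ee_pos": TCP position; "eef_rot": TCP orientation; "force": force on the tool from outside, world axes, zero at the start; "moment": the same for the moment, N m; "gripper_width": opening from 0.0 (shut) to 1.0 (fully open); "grasp_force": force on a finger pad.
Only numpy, scipy, OpenCV 4.12 (cv2) and the standard library are available. Lean on these libraries where they do the work, as an engineer would, in place of code of your own. Each camera call takes 0.05 s, during which the arm holds its last target. There are 200 camera calls.

TASK

On the tile-cutting jig, pinch the tube of the length stop so that its spring button is pressed flush, and slide the stop along its bar away from the fence until the button pops out fully through the tube's second hole. Stop and let go as soon as it clicks, never drive the tube hard against the button, and leave the other things on the table where they are.

Things in the scene. Friction and masses are not known exactly. Their poses are not given: they have to be found in the camera images.
- jig: Fixed tile-cutting jig. Origin on the table below the button; z up, +y along the bar away from the fence (the way to slide the stop), +x horizontal, away from the board and robot. Plywood board 18 mm thick over x -150..30, y -125..175 mm; steel bar 22 mm square along y, axis at x 0, z 75 mm, between grey pillars 26 x 16 mm, 92 mm high, centred at y -111 and y 164 mm.
- fence (a point): Middle of the foot of the fence: a fixed low steel strip 115 x 6 mm, 34 mm high, across the board at the jig's y -115 mm. Axes as the jig's.
- stop: The length stop: aluminium tube 30 x 30 mm outside, 152 mm long (its y -92..60), sliding along the bar with 1 to 2 N of friction, at most 70 mm. Origin on the tube's axis at its first hole, 75 mm above the table; axes as the jig's. Two 14.5 mm holes in its +x side face (15 mm from the axis), at mid height. Once the second has caught the button the tube is locked, with 1 mm of play either way.
- stop_plate (a point): Middle of the top edge of the steel stop plate, which is part of the stop: 5 mm thick, at the stop's y 50 mm, reaching from the tube to 133 mm on its -x side, over the board; its top is 10 mm above the tube's axis.
- hole1 (a point): Centre of the tube's first hole, on the outer face; the button stands in it at the start. Axes as the jig's. The second hole lies 44 to 64 mm from it on the fence side (-y): it is in a small clamped plate, set differently on each jig and not measured, so it is found by feel. The fingers must not cover it when it meets the button.
- pin: Steel spring button on the bar, 12 mm across, bevelled tip. Origin at the tip; axes as the jig's; pressed to -x. Fully out the tip is at the jig's x 20 mm, 5 mm proud of the tube; it then locks the tube. Pressed flush (about 4 N) the tube rides over it with a push of 5 to 10 N along the bar, and the tip stays at x 12.5 mm until a hole frees it. Over 25 N from the tube damages it.
- tile: Bystander: loose fired clay tile 70 x 70 x 9 mm lying on the jig's board near the fence. Origin under its centre.
- rib: Bystander: loose flat wooden rib 22 x 115 x 6 mm on the table beyond the jig. Origin under its centre, long along its y.
- cutter: Bystander: loose steel ring cutter, 72 mm across, 20 mm high, on the table beyond the jig. Origin under its centre.
- bowl: Bystander: loose plastic bowl, 124 mm across, 55 mm high. Origin under its centre.
- cup: Bystander: loose white plastic cup, 84 mm across, 75 mm high. Origin under its centre.

How it is judged:
On the way:
1. the button is pressed in and the tube has slid over it, at least 15 mm off the first hole (x of pin in the frame of jig below 0.0145 m and y of stop in the frame of jig above 0.015 m), for 0.1 s.
At the end, for the whole second after the job is handed in: The button stands fully out again (tip more than 19 mm from the bar's axis, that is within 1 mm of full travel) through the second hole of the tube, the stop having moved more than 40 mm away from the fence along the bar, at rest (x of pin in the frame of jig above 0.019 m and y of stop in the frame of jig above 0.04 m and linear speed of stop below 0.005 m/s); the robot touches nothing.
It fails at once if the tube was driven against the button with more than 25 N (contact force between pin and stop above 25 N).
It fails at once if a bystander was moved more than 30 mm (distance of any of tile, rib, cutter, bowl, cup from where it was at the start of the episode above 0.03 m).
It also fails if it takes over 32 s, if anything falls off the work surface, if the arm or the gripper's body presses on something with over 40 N, if the wrist force passes 120 N, or if a joint passes its speed limit or range.

## Working session

There is one attempt and no reset: what is moved stays moved. The work goes in short steps, Python scripts to look and compute and a tool call to move; the robot and the scene stay as the last step left them, time stands still between calls to the robot, and variables do not carry over. Pictures are saved under pics/ and viewed, at most 10 in all, crops included, and the job is handed in when it is done.

Besides the shell and the picture viewer there is one more tool, called as name([rows], argument=value, ...), one row to a line, values as JSON. carry_out: Moves the arm, as the interface text tells. Its arguments: {"type":"object","properties":{"plan":{"type":"array","items":{"type":"object","properties":{"rot":{"type":"array","items":{"type":"number"}},"linear":{"type":"array","items":{"type":"number"}},"hand":{"type":"number"}}}},"squeeze":{"type":"number"}},"required":["plan"]}

```bash
mkdir -p pics; ls; cat > h.py <<'E'
import numpy as np,cv2
from station import *
def ray(p):
    f=p["color"].shape[0]/2/np.tan(np.radians(p["vfov"]/2)); return f
def cloud(p):
    f=ray(p); d=p["depth"]; v,u=np.mgrid[:d.shape[0],:d.shape[1]]
    c=np.stack([(u-p["cx"])/f*d,(v-p["cy"])/f*d,d],-1); T=np.array(p["extrinsics"])
    return (c-T[:3,3])@T[:3,:3]
E
python3 - <<'E'
from h import *
s=sense(); print({k:np.round(s[k],3).tolist() for k in s}); print(grasp_offset)
for n in("scene","top"):
    p=snapshot(n); cv2.imwrite(f"pics/{n}0.png",p["color"]); print(n,np.round(p["extrinsics"],3).tolist())
    for t in("hole1","stop_plate","fence","pin","stop","jig","tile","rib","cutter","bowl","cup"):
        r=tip_of(t,p); print(t,[(np.round(a["centre"],3).tolist(),round(a["score"],2)) for a in r[:2]])
E
```

```text
pics
{'time_s': 0.0, 'qpos': [-1.35, 0.312, 0.014, 1.513, -0.004, 1.319, -0.027], 'joint_velocities': [0.002, 0.001, 0.001, 0.0, 0.0, 0.001, -0.0], 'joint_efforts': [0.0, -37.991, 0.146, -23.059, 0.012, 0.014, 0.0], 'ee_pos': [0.143, 0.53, 0.23], 'eef_rot': [0.131, 0.991, -0.001, -0.0], 'force': [0.099, 1.187, 0.404], 'moment': [-0.074, -0.01, -0.029], 'grasp_force': 0.0, 'gripper_width': 1.001}
0.0187
scene [[-0.64, 0.768, 0.007, 0.356], [0.401, 0.342, -0.85, -0.172], [-0.655, -0.541, -0.527, 1.708], [0.0, 0.0, 0.0, 1.0]]
hole1 [([0.55, 0.013, 0.074], 0.93), ([0.542, -0.414, 0.005], 0.38)]
stop_plate [([0.443, 0.021, 0.082], 0.58), ([0.592, 0.139, 0.001], 0.44)]
fence [([0.502, -0.132, 0.02], 0.73)]
pin []
stop [([0.531, 0.012, 0.076], 0.92)]
jig [([0.532, 0.006, 0.0], 0.67)]
tile [([0.462, -0.066, 0.016], 0.61)]
rib [([0.639, 0.004, -0.0], 0.48)]
cutter [([0.592, 0.14, -0.0], 0.77)]
bowl [([0.549, 0.423, -0.002], 0.87), ([0.531, 0.005, -0.002], 0.49)]
cup [([0.538, -0.416, 0.003], 0.71)]
top [[-0.012, -1.0, 0.004, -0.005], [-0.98, 0.011, -0.201, 0.579], [0.2, -0.006, -0.98, 0.998], [0.0, 0.0, 0.0, 1.0]]
hole1 [([0.464, -0.068, 0.02], 0.72), ([0.549, 0.008, 0.077], 0.57)]
stop_plate [([0.447, 0.026, 0.078], 0.79), ([0.641, 0.001, -0.003], 0.27)]
fence [([0.501, -0.133, 0.016], 0.96), ([0.64, 0.004, 0.001], 0.66)]
pin []
stop [([0.536, 0.008, 0.079], 0.92), ([0.638, 0.004, 0.001], 0.49)]
jig [([0.532, 0.008, -0.0], 0.77)]
tile [([0.463, -0.072, 0.022], 0.58)]
rib [([0.64, 0.005, 0.0], 0.52)]
cutter [([0.594, 0.138, 0.001], 0.52)]
bowl [([0.546, 0.423, -0.003], 0.68), ([0.499, -0.135, 0.016], 0.48)]
cup [([0.54, -0.417, 0.004], 0.74)]
```

View pics/scene0.png

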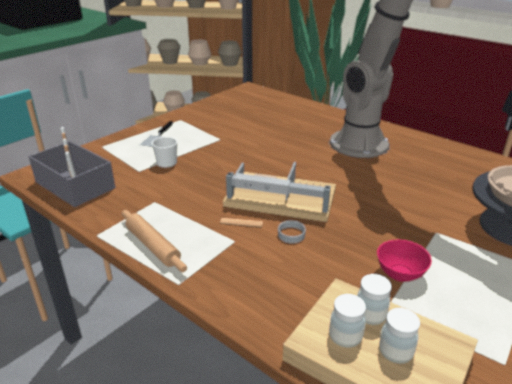

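View pics/top0.png

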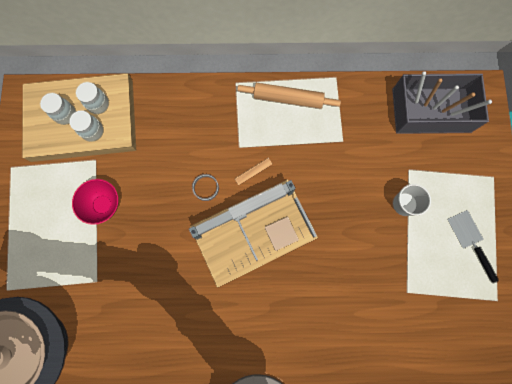

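```bash
python3 - <<'E'
from h import *
# tube/bar/pillar directions from both views' point clouds: tube top z~0.09
P=[]
for n in("scene","top"):
    p=snapshot(n); X=cloud(p).reshape(-1,3)
    m=masks_of("stop",p)[0]["region"].ravel()&(p["depth"].ravel()>0)
    Q=X[m]; T=Q[(Q[:,2]>.085)&(Q[:,2]<.096)&(Q[:,0]>.505)]; print(n,len(T),"ztop",np.median(T[:,2]))
    print(" box",cv2.minAreaRect(T[:,:2].astype(np.float32)), "x pct",np.percentile(T[:,0],[2,50,98]),"y",np.percentile(T[:,1],[1,99]))
    for y in(-.06,-.04,-.02,0,.02,.04,.06):
        b=T[abs(T[:,1]-y)<.008]; 
        if len(b)>5: print("  y",y,np.round([b[:,0].min(),b[:,0].max(),np.median(b[:,2])],4))
    S=Q[(Q[:,2]>.065)&(Q[:,2]<.084)&(Q[:,0]>.535)]
    for y in(-.06,-.04,-.02,0,.02,.04,.06):
        b=S[abs(S[:,1]-y)<.008]
        if len(b)>5: print("  side",y,np.round(np.median(b[:,0]),4),len(b))
    if n=="scene":
        pr=X[(X[:,0]>.53)&(abs(X[:,1]-.01)<.03)&(abs(X[:,2]-.075)<.012)]
        q=pr[pr[:,0]>np.median(pr[:,0])+.003]; print("proud",len(q),q.mean(0) if len(q) else 0, pr[:,0].max())
E
```

```text
scene 379 ztop 0.08991880448434991
 box ((0.540310263633728, -0.0066667646169662476), (0.04091678932309151, 0.15442724525928497), 24.88181495666504) x pct [0.50930358 0.54311268 0.58141005] y [-0.07542479  0.06529495]
  y -0.06 [0.545  0.5858 0.09  ]
  y -0.04 [0.5355 0.5789 0.0901]
  y -0.02 [0.5236 0.5651 0.0902]
  y 0 [0.5131 0.5583 0.0894]
  y 0.02 [0.5071 0.552  0.0899]
  y 0.04 [0.507  0.5413 0.0895]
  y 0.06 [0.5054 0.53   0.0901]
  side -0.06 0.5827 30
  side -0.04 0.5732 21
  side -0.02 0.5631 32
  side 0 0.5535 32
  side 0.02 0.5429 22
  side 0.04 0.5369 18
proud 57 [ 0.55846526 -0.0086937   0.07547788] 0.5668135915712197
top 669 ztop 0.09031121237524964
 box ((0.5396534204483032, -0.00849771499633789), (0.03411337360739708, 0.1509057581424713), 26.2104549407959) x pct [0.50628759 0.54139139 0.57764995] y [-0.07747883  0.05997806]
  y -0.06 [0.5467 0.5838 0.0907]
  y -0.04 [0.5369 0.5755 0.0904]
  y -0.02 [0.5266 0.5649 0.0901]
  y 0 [0.5184 0.557  0.0905]
  y 0.02 [0.5061 0.5467 0.0903]
  y 0.04 [0.5052 0.5368 0.0901]
  y 0.06 [0.5057 0.5266 0.0904]
  side -0.06 0.5482 8
  side -0.04 0.539 7
```

The scene view shows the jig turned about 26°. The tube runs from about (228,180) to (330,195), with the button side facing the camera. In the top view the tube crosses (192,230)–(290,187), with the plate near (246,240) and the tile near (282,233). I'll approach from above.

carry_out([
  {"linear": [-39,-31,0],"rot": [0,0,0],"hand": 1},
  {"linear": [-39,-31,0],"rot": [0,0,0],"hand": 1},
  {"linear": [-39,-31,0],"rot": [0,0,0],"hand": 1},
  {"linear": [-39,-31,0],"rot": [0,0,0],"hand": 1},
  {"linear": [-39,-31,0],"rot": [0,0,0],"hand": 1},
  {"linear": [-39,-31,0],"rot": [0,0,0],"hand": 1},
  {"linear": [-39,-31,0],"rot": [0,0,0],"hand": 1},
  {"linear": [-39,-31,0],"rot": [0,0,0],"hand": 1},
  {"linear": [-39,-31,0],"rot": [0,0,0],"hand": 1},
  {"linear": [-39,-31,0],"rot": [0,0,0],"hand": 1},
  {"linear": [-39,-31,0],"rot": [0,0,0],"hand": 1},
  {"linear": [-39,-31,0],"rot": [0,0,0],"hand": 1},
])

```text
time_s: 2.6
ee_pos: [0.4992, 0.0488, 0.2317]
eef_rot: [0.131, 0.991, 0.0, 0.0]
force: [0.6, 0.1, 0.3]
gripper_width: 1.002
grasp_force: 0.0
```

carry_out([
  {"linear": [0,0,0],"rot": [0,0,0.1422],"hand": 1},
  {"linear": [0,0,0],"rot": [0,0,0.1422],"hand": 1},
  {"linear": [0,0,0],"rot": [0,0,0.1422],"hand": 1},
  {"linear": [0,0,0],"rot": [0,0,0.1422],"hand": 1},
  {"linear": [0,0,0],"rot": [0,0,0.1422],"hand": 1},
  {"linear": [0,0,0],"rot": [0,0,0.1422],"hand": 1},
  {"linear": [0,0,0],"rot": [0,0,0],"hand": 1},
  {"linear": [0,0,0],"rot": [0,0,0],"hand": 1},
])

```text
time_s: 3.4
ee_pos: [0.4982, 0.0505, 0.2313]
eef_rot: [0.528, 0.849, 0.0, 0.0]
force: [-0.2, 0.2, 0.4]
gripper_width: 0.998
grasp_force: 0.0
```

```bash
cat >> h.py <<'E'
from scipy.spatial.transform import Rotation as R
def st():
    s=sense(); r=R.from_quat(s["eef_rot"]); return s,r,np.array(s["ee_pos"])
E
python3 - <<'E'
from h import *
s,r,p=st(); M=r.as_matrix(); print(s["time_s"],p.round(4),M.round(3).tolist(),np.degrees(np.arctan2(M[1,1],M[0,1])),np.round(s["qpos"],2),np.round(s["force"],2))
for z in(.15,.055): print(((np.array([.5325,.006,z])-p)@M*1000).round(1))
E
```

```text
3.4 [0.4982 0.0505 0.2313] [[-0.442, 0.897, 0.0], [0.897, 0.442, 0.0], [0.0, 0.0, -1.0]] 26.24163153862414 [-0.65  0.23  0.63  1.66 -0.14  1.29  0.46] [-0.15  0.23  0.36]
[-55.1  11.1  81.3]
[-55.1  11.1 176.3]
```

carry_out([
  {"linear": [-27,6,20],"rot": [0,0,0],"hand": 1},
  {"linear": [-28,5,30],"rot": [0,0,0],"hand": 1},
  {"linear": [0,0,31],"rot": [0,0,0],"hand": 1},
  {"linear": [0,0,0],"rot": [0,0,0],"hand": 1},
  {"linear": [0,0,0],"rot": [0,0,0],"hand": 1},
])

```text
time_s: 3.9
ee_pos: [0.532, 0.0064, 0.1504]
eef_rot: [0.529, 0.849, -0.0, -0.001]
force: [0.2, -0.6, 0.2]
gripper_width: 0.996
grasp_force: 0.0
```

```bash
python3 - <<'E'
from h import *
s,r,p=st(); M=r.as_matrix(); print(s["time_s"],p.round(4),np.degrees(np.arctan2(M[1,1],M[0,1])))
a=snapshot("scene")
for t in("hole1","stop"):print(t,[(np.round(b["centre"],4).tolist(),round(b["score"],2), ((np.array(b["centre"])-p)@M*1000).round(1)) for b in tip_of(t,a)[:1]])
c=a["color"]; cv2.imwrite("pics/s1.png",cv2.resize(c[120:240,200:360],None,fx=5,fy=5,interpolation=cv2.INTER_CUBIC))
E
```

```text
3.9 [0.532  0.0064 0.1504] 26.170258469394106
hole1 [([0.5502, 0.017, 0.0727], 0.83, array([ 1.4, 21.1, 77.7]))]
stop [([0.5301, 0.0121, 0.0761], 0.84, array([ 5.9,  0.9, 74.3]))]
```

View pics/s1.png

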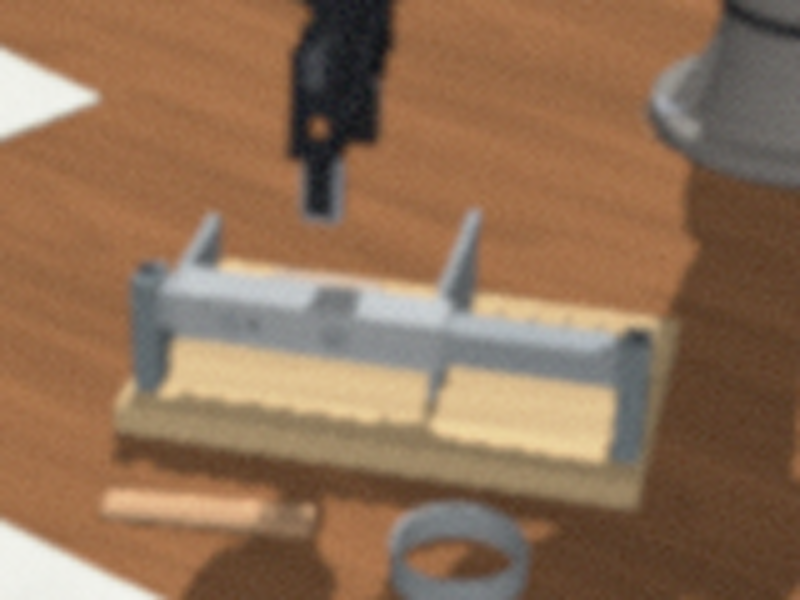

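The crop shows the button at about (335,332) and the tube's second-hole plate at about (248,325). I'll convert both to 3D.

```bash
python3 - <<'E'
from h import *
s,r,p=st(); M=r.as_matrix(); a=snapshot("scene"); T=np.array(a["extrinsics"]); f=ray(a)
ax=np.array([.897,.442,0]); O=np.array([.5325,.006,.075]); ay=np.array([-.442,.897,0])
C=-T[:3,:3].T@T[:3,3]
for u,v,h in((335,332,.018),(248,325,.015),(165,300,.015),(445,345,.015)):
    d=T[:3,:3].T@np.array([(200+u/5-.5-a["cx"])/f,(120+v/5-.5-a["cy"])/f,1])
    X=C+d*((O+ax*h-C)@ax)/(d@ax); print(u,v,X.round(4),"jig y",((X-O)@ay*1000).round(1))
E
```

```text
335 332 [0.5479 0.0156 0.0786] jig y 1.8
248 325 [ 0.5674 -0.0308  0.0739] jig y -48.5
165 300 [ 0.5885 -0.0737  0.0831] jig y -96.3
445 345 [0.5182 0.0689 0.0776] jig y 62.7
```

carry_out([
  {"linear": [1,0,30],"rot": [0,0,0],"hand": 1},
  {"linear": [0,0,30],"rot": [0,0,0],"hand": 1},
  {"linear": [0,0,25],"rot": [0,0,0],"hand": 1},
  {"linear": [0,0,10],"rot": [0,0,0],"hand": 1},
  {"linear": [0,0,0],"rot": [0,0,0],"hand": 1},
])

```text
time_s: 4.6
ee_pos: [0.5313, 0.0071, 0.0549]
eef_rot: [0.529, 0.849, -0.0, -0.001]
force: [-1.0, -0.2, 0.3]
gripper_width: 1.0
grasp_force: 0.0
```

carry_out([
  {"linear": [0,0,0],"rot": [0,0,0],"hand": 0},
  {"linear": [0,0,0],"rot": [0,0,0],"hand": -0.3},
  {"linear": [0,0,0],"rot": [0,0,0],"hand": -1},
  {"linear": [0,0,0],"rot": [0,0,0],"hand": -1},
  {"linear": [0,0,0],"rot": [0,0,0],"hand": -1},
  {"linear": [0,0,0],"rot": [0,0,0],"hand": -1},
  {"linear": [0,0,0],"rot": [0,0,0],"hand": -1},
], squeeze=30)

```text
time_s: 5.3
ee_pos: [0.5335, 0.007, 0.0569]
eef_rot: [0.53, 0.848, 0.001, 0.001]
force: [1.1, 0.7, 5.1]
gripper_width: 0.348
grasp_force: 31.3
```

carry_out([
  {"linear": [1,0,0],"rot": [0,0,0],"hand": -1},
  {"linear": [1,0,0],"rot": [0,0,0],"hand": -1},
  {"linear": [1,0,0],"rot": [0,0,0],"hand": -1},
  {"linear": [1,0,0],"rot": [0,0,0],"hand": -1},
  {"linear": [1,0,0],"rot": [0,0,0],"hand": -1},
])

```text
time_s: 5.8
ee_pos: [0.5325, 0.0093, 0.0569]
eef_rot: [0.53, 0.848, 0.001, 0.003]
force: [4.6, -3.7, 5.5]
gripper_width: 0.348
grasp_force: 30.9
```

```bash
cat > m.py <<'E'
from h import *
s,r,p=st(); y=np.array([-.442,.897,0]); x=np.array([.897,.442,0])
print(s["time_s"],"along",((p-np.array([.5335,.007,0]))@y*1000).round(1),"F along,x,z",np.round([np.array(s["force"])@y,np.array(s["force"])@x,s["force"][2]],1),"w",round(s["gripper_width"]*85,1),s["grasp_force"])
E
python3 m.py
```

```text
5.8 along 2.5 F along,x,z [-5.4  2.5  5.5] w 29.6 30.923572438696283
```

carry_out([
  {"linear": [1,0,0],"rot": [0,0,0],"hand": -1},
  {"linear": [1,0,0],"rot": [0,0,0],"hand": -1},
  {"linear": [1,0,0],"rot": [0,0,0],"hand": -1},
])

```text
time_s: 6.1
ee_pos: [0.5321, 0.0102, 0.0569]
eef_rot: [0.531, 0.848, 0.0, 0.005]
force: [8.2, -6.8, 2.6]
gripper_width: 0.346
grasp_force: 30.3
```

```bash
python3 m.py
```

```text
6.1 along 3.5 F along,x,z [-9.7  4.4  2.6] w 29.4 30.336207719301456
```

carry_out([
  {"linear": [1,0,0],"rot": [0,0,0],"hand": -1},
  {"linear": [1,0,0],"rot": [0,0,0],"hand": -1},
])

```text
time_s: 6.3
ee_pos: [0.5319, 0.0105, 0.0569]
eef_rot: [0.531, 0.847, -0.0, 0.006]
force: [9.0, -8.2, 0.4]
gripper_width: 0.345
grasp_force: 29.8
```

```bash
python3 m.py
```

```text
6.3 along 3.9 F along,x,z [-11.4   4.4   0.4] w 29.3 29.84328966817884
```

carry_out([
  {"linear": [1,0,0],"rot": [0,0,0],"hand": -1},
  {"linear": [0.5,0,0],"rot": [0,0,0],"hand": -1},
  {"linear": [0,0,0],"rot": [0,0,0],"hand": -1},
])

```text
time_s: 6.6
ee_pos: [0.5318, 0.0109, 0.0569]
eef_rot: [0.531, 0.847, -0.0, 0.007]
force: [9.9, -10.2, -0.6]
gripper_width: 0.346
grasp_force: 29.6
```

```bash
python3 - <<'E'
from h import *
exec(open("m.py").read())
a=snapshot("scene");c=a["color"]; cv2.imwrite("pics/s2.png",cv2.resize(c[130:220,220:340],None,fx=6,fy=6,interpolation=cv2.INTER_CUBIC))
E
```

```text
6.6 along 4.2 F along,x,z [-13.6   4.4  -0.6] w 29.4 29.614184416156775
```

View pics/s2.png

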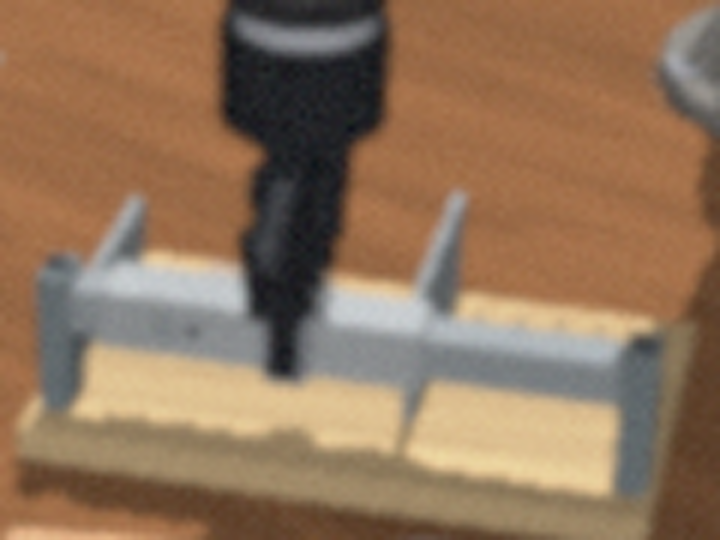

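The finger sits over the button at about (285,340), the second-hole plate shows near (193,330), and the stop plate near (430,315). I'll check whether the tube has actually moved.

```bash
cat > t.py <<'E'
from h import *
exec(open("m.py").read())
def shift(a):
    A=cv2.imread("pics/scene0.png"); out=[]
    for (u0,u1,v0,v1) in((284,300,160,184),(320,334,182,212)):   # stop plate ; fixed pillar
        k=4; t=cv2.resize(A[v0:v1,u0:u1],None,fx=k,fy=k,interpolation=cv2.INTER_CUBIC)
        b=cv2.resize(a["color"][v0-10:v1+25,u0-4:u1+40],None,fx=k,fy=k,interpolation=cv2.INTER_CUBIC)
        _,m,_,l=cv2.minMaxLoc(cv2.matchTemplate(b,t,cv2.TM_CCOEFF_NORMED)); out.append((l[0]/k-4,l[1]/k-10,round(m,3)))
    return out
a=snapshot("scene"); print(shift(a))
E
python3 t.py
```

```text
6.65 along 4.2 F along,x,z [-12.    4.7   0.3] w 29.8 29.61744511041495
[(1.5, 0.25, 0.995), (0.25, -0.25, 0.735)]
```

carry_out([
  {"linear": [1,0,0],"rot": [0,0,0],"hand": -1},
  {"linear": [0,0,0],"rot": [0,0,0],"hand": -1},
])

```text
time_s: 6.9
ee_pos: [0.5317, 0.011, 0.0569]
eef_rot: [0.531, 0.847, -0.001, 0.008]
force: [10.6, -9.9, -1.4]
gripper_width: 0.347
grasp_force: 29.8
```

```bash
python3 m.py
```

```text
6.9 along 4.3 F along,x,z [-13.6   5.1  -1.4] w 29.5 29.84900744046929
```

carry_out([
  {"linear": [0.8,0,0],"rot": [0,0,0],"hand": -1},
  {"linear": [0,0,0],"rot": [0,0,0],"hand": -1},
])

```text
time_s: 7.1
ee_pos: [0.5317, 0.0111, 0.0569]
eef_rot: [0.532, 0.847, -0.001, 0.008]
force: [11.4, -10.1, -1.8]
gripper_width: 0.343
grasp_force: 29.8
```

```bash
python3 m.py; python3 -c "
from h import *
s,r,p=st();print(r.as_matrix().round(4).tolist(),np.round(s['moment'],2))"
```

```text
7.1 along 4.4 F along,x,z [-14.1   5.7  -1.8] w 29.1 29.759737840104208
[[-0.4344, 0.9006, 0.0127], [0.9006, 0.4346, -0.0099], [-0.0144, 0.0071, -0.9999]] [-2.12 -1.69 -0.32]
```

carry_out([
  {"linear": [0.8,0,0],"rot": [0,0,0],"hand": -1},
  {"linear": [0,0,0],"rot": [0,0,0],"hand": -1},
])

```text
time_s: 7.3
ee_pos: [0.5316, 0.0111, 0.0569]
eef_rot: [0.532, 0.847, -0.001, 0.009]
force: [12.6, -11.9, -2.1]
gripper_width: 0.346
grasp_force: 30.0
```

```bash
python3 t.py
```

```text
7.3 along 4.5 F along,x,z [-16.3   6.   -2.1] w 29.4 29.95019064801454
[(1.5, 0.25, 0.993), (0.25, -0.25, 0.733)]
```

The force is building without motion, so the pad probably catches the button too high. I'll back off, lower the hand and pinch again.

carry_out([
  {"linear": [-3,0,0],"rot": [0,0,0],"hand": -1},
  {"linear": [-3,0,0],"rot": [0,0,0],"hand": -1},
  {"linear": [-3,0,0],"rot": [0,0,0],"hand": -1},
  {"linear": [-2,0,0],"rot": [0,0,0],"hand": -1},
  {"linear": [0,0,0],"rot": [0,0,0],"hand": -1},
])

```text
time_s: 7.85
ee_pos: [0.5321, 0.01, 0.0569]
eef_rot: [0.53, 0.848, 0.002, 0.001]
force: [0.3, 1.7, 9.4]
gripper_width: 0.341
grasp_force: 32.5
```

```bash
python3 t.py
```

```text
7.85 along 3.4 F along,x,z [1.3 1.  9.4] w 29.0 32.46268651004357
[(1.25, 0.0, 0.994), (0.25, -0.5, 0.733)]
```

carry_out([
  {"linear": [0,0,0],"rot": [0,0,0],"hand": 0.4},
  {"linear": [0,0,0],"rot": [0,0,0],"hand": 0.4},
  {"linear": [0,0,0],"rot": [0,0,0],"hand": 0.4},
  {"linear": [0,0,0],"rot": [0,0,0],"hand": 0.4},
])

```text
time_s: 8.3
ee_pos: [0.5295, 0.0096, 0.0547]
eef_rot: [0.529, 0.848, -0.001, -0.001]
force: [0.1, 0.6, -0.1]
gripper_width: 0.698
grasp_force: 0.0
```

```bash
python3 t.py; python3 - <<'E'
from h import *
s,r,p=st(); M=r.as_matrix(); print(p.round(4),np.degrees(np.arctan2(M[1,1],M[0,1])))
a=snapshot("scene"); cv2.imwrite("pics/s3.png",cv2.resize(a["color"][140:215,225:325],None,fx=7,fy=7,interpolation=cv2.INTER_CUBIC))
for t in("hole1","pin"):print(t,[(np.round(b["centre"],4).tolist(),round(b["score"],2), ((np.array(b["centre"])-p)@M*1000).round(1)) for b in tip_of(t,a)[:1]])
E
```

```text
8.3 along 4.1 F along,x,z [ 0.4  0.4 -0.1] w 59.4 0.0
[(1.25, 0.0, 0.994), (0.25, -0.5, 0.728)]
[0.5297 0.0096 0.0548] 26.076943625734078
hole1 [([0.5481, 0.0191, 0.0742], 0.97, array([  0.5,  20.7, -19.5]))]
pin []
```

View pics/s3.png

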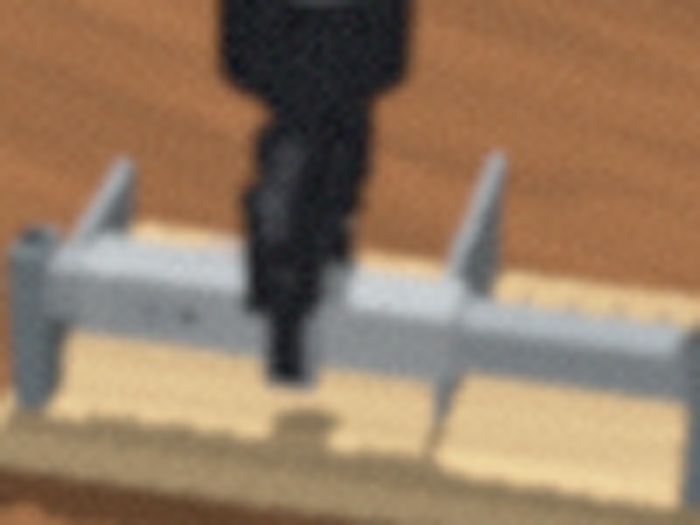

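The crop shows the finger at about (290,350), hanging level with the button, and the stop plate near (480,260). While gripped, the TCP was pulled about 2.3 mm toward +x, so I'll centre it, go lower, and pinch harder.

carry_out([
  {"linear": [0,2.5,3],"rot": [0,0,0],"hand": 0.4},
  {"linear": [0,0,3],"rot": [0,0,0],"hand": 0.4},
  {"linear": [0,0,0],"rot": [0,0,0],"hand": 0},
  {"linear": [0,0,0],"rot": [0,0,0],"hand": -1},
  {"linear": [0,0,0],"rot": [0,0,0],"hand": -1},
  {"linear": [0,0,0],"rot": [0,0,0],"hand": -1},
  {"linear": [0,0,0],"rot": [0,0,0],"hand": -1},
], squeeze=60)

```text
time_s: 9.2
ee_pos: [0.5319, 0.0102, 0.0493]
eef_rot: [0.53, 0.848, -0.0, -0.001]
force: [-3.5, -0.7, 3.1]
gripper_width: 0.346
grasp_force: 60.6
```

```bash
python3 m.py;python3 t.py
```

```text
9.2 along 3.6 F along,x,z [ 0.9 -3.5  3.1] w 29.4 60.620658273765
9.2 along 3.6 F along,x,z [ 0.9 -3.5  3.1] w 29.4 60.620658273765
[(1.0, 0.25, 0.994), (0.25, -0.5, 0.73)]
```

carry_out([
  {"linear": [1,-0.3,0],"rot": [0,0,0],"hand": -1},
  {"linear": [1,-0.3,0],"rot": [0,0,0],"hand": -1},
  {"linear": [1,-0.3,0],"rot": [0,0,0],"hand": -1},
  {"linear": [1,-0.1,0],"rot": [0,0,0],"hand": -1},
])

```text
time_s: 9.65
ee_pos: [0.5318, 0.0106, 0.0493]
eef_rot: [0.53, 0.848, -0.001, 0.003]
force: [4.2, -7.1, -3.4]
gripper_width: 0.343
grasp_force: 59.6
```

```bash
python3 m.py
```

```text
9.65 along 4.0 F along,x,z [-8.2  0.7 -3.4] w 29.1 59.59203396912926
```

carry_out([
  {"linear": [1,0,0],"rot": [0,0,0],"hand": -1},
  {"linear": [1,0,0],"rot": [0,0,0],"hand": -1},
])

```text
time_s: 9.85
ee_pos: [0.5316, 0.0109, 0.0494]
eef_rot: [0.53, 0.848, -0.001, 0.004]
force: [5.8, -10.2, -6.0]
gripper_width: 0.343
grasp_force: 59.5
```

```bash
python3 m.py
```

```text
9.85 along 4.3 F along,x,z [-11.7   0.6  -6. ] w 29.2 59.525444775881624
```

The tube still stops solidly at the same spot. I'll check the depth profile of the tube's face for where the button stands.

```bash
python3 - <<'E'
from h import *
a=snapshot("scene"); X=cloud(a).reshape(-1,3)[a["depth"].ravel()>0]
th=np.radians(26.1); ax=np.array([np.cos(th),np.sin(th),0]); ay=np.array([-np.sin(th),np.cos(th),0]); O=np.array([.5325,.006,0])
J=np.c_[(X-O)@ax,(X-O)@ay,X[:,2]]*1000
for y in range(-100,80,4):
    b=J[(abs(J[:,1]-y)<3)&(J[:,2]>66)&(J[:,2]<86)&(J[:,0]>5)&(J[:,0]<60)]
    if len(b): print(y,len(b),np.percentile(b[:,0],[10,50,90]).round(1))
print("C",(-np.array(a["extrinsics"])[:3,:3].T@np.array(a["extrinsics"])[:3,3]).round(2))
E
```

```text
-100 15 [ 7.7 11.1 14.6]
-96 13 [ 8.3 11.1 13.8]
-92 13 [ 8.9 11.5 13.7]
-88 13 [10.  11.6 14.1]
-84 7 [14.7 16.5 18.1]
-80 12 [13.1 16.4 18.6]
-76 12 [11.8 14.7 19.4]
-72 12 [13.7 14.7 17.8]
-68 14 [13.3 15.8 18.2]
-64 13 [12.  15.2 17.5]
-60 13 [11.7 14.5 16.7]
-56 12 [10.1 12.2 16.8]
-52 12 [11.8 12.9 14.5]
-48 11 [11.8 13.1 15.5]
-44 11 [13.1 15.5 17.9]
-40 15 [13.  14.8 18.6]
-36 11 [13.5 15.9 17.8]
-32 14 [13.9 16.5 19.3]
-28 16 [13.9 16.5 18.9]
-24 14 [13.9 15.7 18.6]
-20 14 [12.3 15.5 18.8]
-16 11 [14.8 17.8 19.1]
-12 9 [13.8 15.7 19.4]
-8 6 [13.9 17.3 20.4]
-4 5 [22.  23.7 25.6]
0 13 [26.1 28.7 31.2]
4 12 [25.7 28.1 30.9]
8 10 [27.5 29.5 30.6]
12 14 [21.3 29.7 31.6]
16 17 [17.6 23.4 25.4]
20 17 [15.  17.2 19.1]
24 12 [15.6 17.7 19.8]
28 15 [13.9 16.1 19.8]
32 10 [14.7 16.3 19.1]
36 11 [15.6 16.8 20.1]
40 13 [15.4 17.2 19. ]
44 12 [14.2 16.5 17.8]
48 12 [14.8 16.9 20.2]
52 13 [16.4 17.3 19.6]
56 16 [13.9 17.3 19.1]
60 12 [15.1 17.4 19.5]
64 17 [12.7 17.  19.8]
68 13 [11.1 14.  17. ]
72 12 [13.4 14.1 15.8]
76 13 [10.3 13.3 15.5]
C [1.42 0.71 0.75]
```

```bash
python3 - <<'E'
from h import *
a=snapshot("top"); 
i=[cv2.imread("pics/top0.png"),a["color"]]
cv2.imwrite("pics/t2.png",np.vstack([cv2.resize(c[170:245,185:305],None,fx=4,fy=4,interpolation=cv2.INTER_CUBIC) for c in i]))
E
```

```text
(no output)
```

View pics/t2.png

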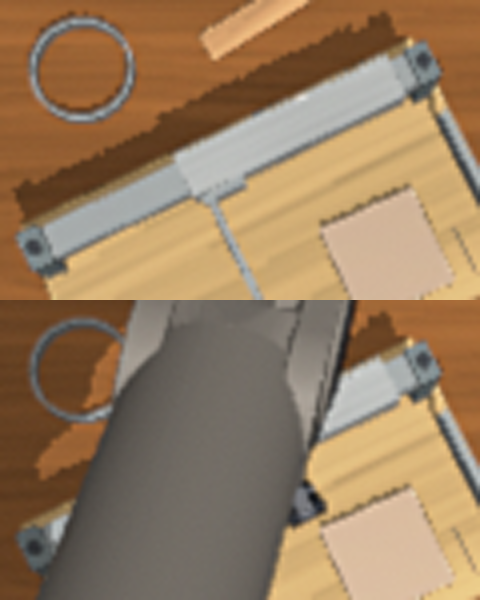

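The top crop shows a bright spot at about (300,97) on the tube's far edge. I'll locate it and measure its neighbourhood in the first pictures.

```bash
python3 - <<'E'
from h import *
a=snapshot("top"); T=np.array(a["extrinsics"]); f=ray(a); C=-T[:3,:3].T@T[:3,3]
th=np.radians(26.1); ax=np.array([np.cos(th),np.sin(th),0]); ay=np.array([-np.sin(th),np.cos(th),0]); O=np.array([.5325,.006,0])
def px(J,T,f,a): 
    X=O+ax*J[0]/1e3+ay*J[1]/1e3+np.array([0,0,J[2]/1e3]); c=T[:3,:3]@X+T[:3,3]; return np.array([c[0]/c[2]*f+a["cx"],c[1]/c[2]*f+a["cy"]])
for u,v in((300,97),(178,155),(395,62)):
    d=T[:3,:3].T@np.array([(185+u/4-.5-a["cx"])/f,(170+v/4-.5-a["cy"])/f,1]); X=C+d*(.085-C[2])/d[2]; print(u,v,((X-O)@ax*1e3).round(1),((X-O)@ay*1e3).round(1))
I=cv2.imread("pics/top0.png"); S=cv2.imread("pics/scene0.png"); b=snapshot("scene"); Ts=np.array(b["extrinsics"]); fs=ray(b)
def rect(I,T,f,a,xs,ys,zs):  # rectified patch
    m=np.array([[px((x,y,z),T,f,a) for y in ys] for x,z in zip(xs,zs)],np.float32); return cv2.remap(I,m[...,0],m[...,1],cv2.INTER_CUBIC)
ys=np.arange(-105,80,.5)
t=rect(I,T,f,a,np.arange(40,-30,-.5),ys,[82]*140)
z=np.arange(105,45,-.5)
s=rect(S,Ts,fs,b,[15]*len(z),ys,z); s2=rect(b["color"],Ts,fs,b,[15]*len(z),ys,z)
o=cv2.resize(np.vstack([t,s,s2]),None,fx=1.5,fy=1.5)
for y in range(-100,80,20): cv2.line(o,(int((y+105)*3),0),(int((y+105)*3),12),(0,0,255) if y else (0,255,0),1)
cv2.imwrite("pics/r.png",o); print(o.shape)
E
```

```text
300 97 17.1 -31.0
178 155 18.4 56.2
395 62 9.9 -96.7
(570, 555, 3)
```

View pics/r.png

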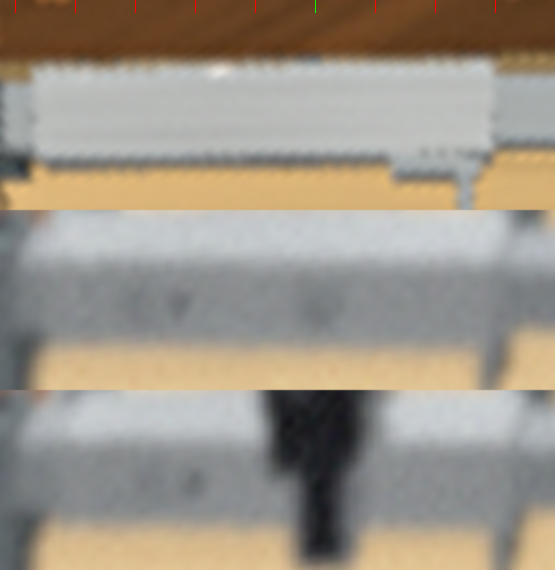

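The rectified strips show the button at about (318,300), i.e. y≈+1 mm. The second hole is dark at about (180,300), i.e. y≈-45 mm, and has since moved about 4 mm. The tube is on the bevel and the pad now sits mostly past the button. I'll re-grip farther to the fence side so the button is fully covered.

carry_out([
  {"linear": [-3,0,0],"rot": [0,0,0],"hand": -1},
  {"linear": [-3,0,0],"rot": [0,0,0],"hand": -1},
  {"linear": [0,0,0],"rot": [0,0,0],"hand": 0.3},
  {"linear": [0,0,0],"rot": [0,0,0],"hand": 0.3},
  {"linear": [0,0,0],"rot": [0,0,0],"hand": 0.3},
  {"linear": [-3,0,0],"rot": [0,0,0],"hand": 0.3},
  {"linear": [-3,0,0],"rot": [0,0,0],"hand": 0.2},
  {"linear": [0,0,0],"rot": [0,0,0],"hand": -1},
  {"linear": [0,0,0],"rot": [0,0,0],"hand": -1},
  {"linear": [0,0,0],"rot": [0,0,0],"hand": -1},
  {"linear": [0,0,0],"rot": [0,0,0],"hand": -1},
  {"linear": [0,0,0],"rot": [0,0,0],"hand": -1},
], squeeze=60)

```text
time_s: 11.25
ee_pos: [0.5347, 0.0043, 0.0495]
eef_rot: [0.53, 0.848, 0.0, 0.0]
force: [0.9, -1.6, 2.2]
gripper_width: 0.343
grasp_force: 59.9
```

```bash
python3 t.py
```

```text
11.25 along -2.9 F along,x,z [-1.8  0.1  2.2] w 29.1 59.89140131197928
[(1.25, 0.0, 0.994), (0.25, -0.5, 0.719)]
```

carry_out([
  {"linear": [1,0,0],"rot": [0,0,0],"hand": -1},
  {"linear": [1,0,0],"rot": [0,0,0],"hand": -1},
  {"linear": [1,0,0],"rot": [0,0,0],"hand": -1},
])

```text
time_s: 11.6
ee_pos: [0.5346, 0.0047, 0.0496]
eef_rot: [0.53, 0.848, -0.001, 0.003]
force: [4.6, -6.4, -2.4]
gripper_width: 0.342
grasp_force: 59.8
```

```bash
python3 t.py
```

```text
11.6 along -2.5 F along,x,z [-7.8  1.2 -2.4] w 29.0 59.80421732114337
[(1.25, 0.25, 0.995), (0.25, -0.5, 0.719)]
```

carry_out([
  {"linear": [1,0,0],"rot": [0,0,0],"hand": -1},
  {"linear": [1,0,0],"rot": [0,0,0],"hand": -1},
  {"linear": [1,0,0],"rot": [0,0,0],"hand": -1},
])

```text
time_s: 11.95
ee_pos: [0.5344, 0.0051, 0.0496]
eef_rot: [0.531, 0.848, -0.001, 0.004]
force: [7.6, -11.2, -5.4]
gripper_width: 0.34
grasp_force: 60.1
```

```bash
python3 m.py
```

```text
11.95 along -2.1 F along,x,z [-13.5   1.9  -5.4] w 28.9 60.07045125065815
```

carry_out([
  {"linear": [0.8,0,0],"rot": [0,0,0],"hand": -1},
  {"linear": [0.8,0,0],"rot": [0,0,0],"hand": -1},
])

```text
time_s: 12.15
ee_pos: [0.5343, 0.0053, 0.0496]
eef_rot: [0.531, 0.847, -0.002, 0.005]
force: [8.8, -11.1, -7.4]
gripper_width: 0.342
grasp_force: 59.6
```

```bash
python3 t.py
```

```text
12.15 along -1.8 F along,x,z [-13.9   3.   -7.4] w 29.1 59.55256030223154
[(1.5, 0.25, 0.994), (0.25, -0.5, 0.73)]
```

carry_out([
  {"linear": [0.8,0,0],"rot": [0,0,0],"hand": -1},
  {"linear": [0.8,0,0],"rot": [0,0,0],"hand": -1},
  {"linear": [0,0,0],"rot": [0,0,0],"hand": -1},
])

```text
time_s: 12.5
ee_pos: [0.5342, 0.0056, 0.0496]
eef_rot: [0.531, 0.847, -0.002, 0.006]
force: [9.5, -13.2, -7.7]
gripper_width: 0.344
grasp_force: 59.8
```

```bash
python3 t.py
```

```text
12.5 along -1.6 F along,x,z [-16.    2.6  -7.7] w 29.2 59.821944054635026
[(1.5, 0.25, 0.993), (0.25, -0.5, 0.731)]
```

carry_out([
  {"linear": [0.5,0,0],"rot": [0,0,0],"hand": -1},
  {"linear": [0,0,0],"rot": [0,0,0],"hand": -1},
  {"linear": [0.3,0,0],"rot": [0,0,0],"hand": -1},
  {"linear": [0,0,0],"rot": [0,0,0],"hand": -1},
])

```text
time_s: 12.95
ee_pos: [0.5342, 0.0057, 0.0496]
eef_rot: [0.531, 0.847, -0.002, 0.007]
force: [11.3, -13.1, -9.0]
gripper_width: 0.345
grasp_force: 59.8
```

```bash
python3 m.py
```

```text
12.95 along -1.5 F along,x,z [-16.8   4.3  -9. ] w 29.3 59.77162303982823
```

carry_out([
  {"linear": [0.5,0,0],"rot": [0,0,0],"hand": -1},
  {"linear": [0.5,0,0],"rot": [0,0,0],"hand": -1},
  {"linear": [0,0,0],"rot": [0,0,0],"hand": -1},
])

```text
time_s: 13.25
ee_pos: [0.5341, 0.0059, 0.0496]
eef_rot: [0.532, 0.847, -0.002, 0.007]
force: [11.7, -14.9, -9.6]
gripper_width: 0.341
grasp_force: 59.9
```

```bash
python3 t.py
```

```text
13.25 along -1.3 F along,x,z [-18.5   3.9  -9.6] w 29.0 59.857595320791006
[(1.75, 0.25, 0.994), (0.25, -0.5, 0.73)]
```

carry_out([
  {"linear": [0,0.8,1.5],"rot": [0,0,0],"hand": -1},
  {"linear": [0,0.8,1.5],"rot": [0,0,0],"hand": -1},
  {"linear": [0,0,0],"rot": [0,0,0],"hand": -1},
])

```text
time_s: 13.6
ee_pos: [0.534, 0.006, 0.0494]
eef_rot: [0.532, 0.847, -0.003, 0.006]
force: [-0.2, -14.4, 12.8]
gripper_width: 0.34
grasp_force: 62.6
```

```bash
python3 t.py; python3 -c "
from h import *
s,r,p=st();print(np.round(s['moment'],2),r.as_matrix().round(4).tolist())"
```

```text
13.6 along -1.1 F along,x,z [-12.9  -6.5  12.8] w 28.9 62.57880304008722
[(1.75, 0.25, 0.995), (0.25, -0.5, 0.73)]
[-2.3   0.28 -0.12] [[-0.4344, 0.9007, 0.0069], [0.9006, 0.4344, -0.0103], [-0.0123, 0.0017, -0.9999]]
```

carry_out([
  {"linear": [0.5,-1,-1.7],"rot": [0,0,0],"hand": -1},
  {"linear": [0.5,0,0],"rot": [0,0,0],"hand": -1},
  {"linear": [0,0,0],"rot": [0,0,0],"hand": -1},
])

```text
time_s: 13.95
ee_pos: [0.5339, 0.0062, 0.0496]
eef_rot: [0.532, 0.847, -0.003, 0.007]
force: [8.5, -14.5, -0.4]
gripper_width: 0.343
grasp_force: 61.3
```

```bash
python3 t.py; python3 -c "
from h import *
s,r,p=st();print(np.round(s['moment'],2),r.as_matrix().round(4).tolist())"
```

```text
13.95 along -0.9 F along,x,z [-16.7   1.2  -0.4] w 29.1 61.339835934340954
[(2.0, 0.25, 0.994), (0.25, -0.5, 0.731)]
[-2.47 -0.83 -0.06] [[-0.4343, 0.9007, 0.0096], [0.9007, 0.4344, -0.012], [-0.015, 0.0035, -0.9999]]
```

carry_out([
  {"linear": [0.5,0,0.1],"rot": [0,0,0],"hand": -1},
  {"linear": [0.5,0,0.1],"rot": [0,0,0],"hand": -1},
  {"linear": [0,0,0],"rot": [0,0,0],"hand": -1},
])

```text
time_s: 14.3
ee_pos: [0.5339, 0.0063, 0.0496]
eef_rot: [0.532, 0.847, -0.003, 0.008]
force: [8.4, -16.3, -0.2]
gripper_width: 0.341
grasp_force: 61.4
```

```bash
python3 t.py
```

```text
14.3 along -0.7 F along,x,z [-18.4   0.3  -0.2] w 28.9 61.40259504318237
[(2.0, 0.25, 0.994), (0.25, -0.5, 0.731)]
```

carry_out([
  {"linear": [0,0.6,1.2],"rot": [0,0,0],"hand": -1},
  {"linear": [0,-1.2,-2.4],"rot": [0,0,0],"hand": -1},
  {"linear": [0,1.2,2.4],"rot": [0,0,0],"hand": -1},
  {"linear": [0,-1.2,-2.4],"rot": [0,0,0],"hand": -1},
  {"linear": [0,0.6,1.2],"rot": [0,0,0],"hand": -1},
])

```text
time_s: 14.85
ee_pos: [0.5298, 0.015, 0.0495]
eef_rot: [0.53, 0.848, -0.0, 0.001]
force: [-5.9, -4.9, 20.3]
gripper_width: 0.339
grasp_force: 64.9
```

```bash
python3 t.py
```

```text
14.85 along 8.8 F along,x,z [-1.8 -7.5 20.3] w 28.8 64.89780580624938
[(5.25, 0.75, 0.991), (0.25, -0.25, 0.737)]
```

It broke free and is riding over the button. I'll relieve the side loads, lower the grip and advance.

carry_out([
  {"linear": [1,-1,-2.5],"rot": [0,0,0],"hand": -1},
  {"linear": [2,0,0],"rot": [0,0,0],"hand": -1},
  {"linear": [2,0,0],"rot": [0,0,0],"hand": -1},
  {"linear": [2,0,0],"rot": [0,0,0],"hand": -1},
  {"linear": [2,0,0],"rot": [0,0,0],"hand": -1},
], squeeze=25)

```text
time_s: 15.4
ee_pos: [0.5255, 0.0238, 0.0496]
eef_rot: [0.53, 0.848, 0.0, 0.002]
force: [3.8, -3.6, -5.0]
gripper_width: 0.338
grasp_force: 62.2
```

```bash
python3 t.py
```

```text
15.4 along 18.6 F along,x,z [-4.9  1.8 -5. ] w 28.7 62.16126697137952
[(8.5, 1.0, 0.988), (0.25, -0.25, 0.761)]
```

carry_out([
  {"linear": [2,0,0.5],"rot": [0,0,0],"hand": -1},
  {"linear": [2,0,0],"rot": [0,0,0],"hand": -1},
  {"linear": [2,0,0],"rot": [0,0,0],"hand": -1},
  {"linear": [2,0,0],"rot": [0,0,0],"hand": -1},
  {"linear": [2,0,0],"rot": [0,0,0],"hand": -1},
  {"linear": [2,0,0],"rot": [0,0,0],"hand": -1},
])

```text
time_s: 16.05
ee_pos: [0.5204, 0.0347, 0.0496]
eef_rot: [0.53, 0.848, 0.0, 0.002]
force: [4.8, -2.5, -3.8]
gripper_width: 0.344
grasp_force: 62.3
```

```bash
python3 t.py; python3 - <<'E'
from h import *
a=snapshot("scene"); T=np.array(a["extrinsics"]); f=ray(a)
th=np.radians(26.1); ax=np.array([np.cos(th),np.sin(th),0]); ay=np.array([-np.sin(th),np.cos(th),0]); O=np.array([.5325,.006,0])
def px(J): 
    X=O+ax*J[0]/1e3+ay*J[1]/1e3+np.array([0,0,J[2]/1e3]); c=T[:3,:3]@X+T[:3,3]; return [c[0]/c[2]*f+a["cx"],c[1]/c[2]*f+a["cy"]]
m=np.array([[px((15,y,z)) for y in np.arange(-105,105,.5)] for z in np.arange(105,45,-.5)],np.float32)
o=[cv2.remap(i,m[...,0],m[...,1],cv2.INTER_CUBIC) for i in(cv2.imread("pics/scene0.png"),a["color"])]
o=cv2.convertScaleAbs(cv2.resize(np.vstack(o),None,fx=1.5,fy=1.5),alpha=1.6,beta=-80)
for y in range(-100,105,10): cv2.line(o,(int((y+105)*3),0),(int((y+105)*3),12),(0,0,255) if y else (0,255,0),1)
cv2.imwrite("pics/r2.png",o)
E
```

```text
16.05 along 30.6 F along,x,z [-4.4  3.2 -3.8] w 29.2 62.25903170183301
[(12.5, 1.75, 0.984), (-0.25, 0.0, 0.828)]
```

View pics/r2.png

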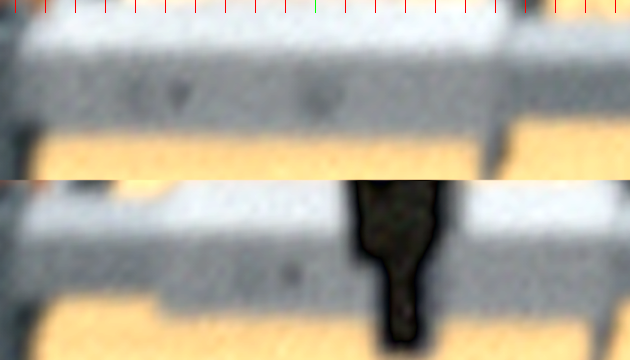

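The lower strip shows the tube about 37 mm along, with a dark spot at (292,272) nearing the button at about 320. That spot may be a clamp screw, with the real hole a little farther on. Slow steps from here.

carry_out([
  {"linear": [1,0,0],"rot": [0,0,0],"hand": -1},
  {"linear": [1,0,0],"rot": [0,0,0],"hand": -1},
  {"linear": [1,0,0],"rot": [0,0,0],"hand": -1},
  {"linear": [1,0,0],"rot": [0,0,0],"hand": -1},
  {"linear": [1,0,0],"rot": [0,0,0],"hand": -1},
])

```text
time_s: 16.65
ee_pos: [0.5182, 0.0394, 0.0496]
eef_rot: [0.53, 0.848, 0.0, 0.001]
force: [5.8, -1.9, -5.6]
gripper_width: 0.348
grasp_force: 62.1
```

carry_out([
  {"linear": [1,0,0],"rot": [0,0,0],"hand": -1},
  {"linear": [1,0,0],"rot": [0,0,0],"hand": -1},
  {"linear": [1,0,0],"rot": [0,0,0],"hand": -1},
])

```text
time_s: 16.95
ee_pos: [0.5169, 0.0421, 0.0496]
eef_rot: [0.53, 0.848, 0.0, 0.001]
force: [5.2, -2.3, -5.4]
gripper_width: 0.343
grasp_force: 62.1
```

```bash
python3 m.py
```

```text
16.95 along 38.8 F along,x,z [-4.3  3.7 -5.4] w 29.2 62.123991921544075
```

Moving freely, stop at about 45 mm. Continuing.

carry_out([
  {"linear": [1,0.3,0.3],"rot": [0,0,0],"hand": -1},
  {"linear": [1,0,0],"rot": [0,0,0],"hand": -1},
  {"linear": [1,0,0],"rot": [0,0,0],"hand": -1},
])

```text
time_s: 17.25
ee_pos: [0.5158, 0.0446, 0.0496]
eef_rot: [0.53, 0.848, 0.0, 0.001]
force: [3.3, -2.6, -3.0]
gripper_width: 0.343
grasp_force: 62.4
```

```bash
python3 m.py
```

```text
17.25 along 41.5 F along,x,z [-3.8  1.8 -3. ] w 29.2 62.38525288179517
```

carry_out([
  {"linear": [1,0,0],"rot": [0,0,0],"hand": -1},
  {"linear": [1,0,0],"rot": [0,0,0],"hand": -1},
])

```text
time_s: 17.45
ee_pos: [0.5149, 0.0464, 0.0496]
eef_rot: [0.53, 0.848, 0.0, 0.001]
force: [4.8, -2.7, -3.3]
gripper_width: 0.347
grasp_force: 62.4
```

```bash
python3 m.py
```

```text
17.45 along 43.5 F along,x,z [-4.6  3.1 -3.3] w 29.5 62.3658849298954
```

Stop at about 49.5 mm and still free.

carry_out([
  {"linear": [1,0,0],"rot": [0,0,0],"hand": -1},
  {"linear": [1,0,0],"rot": [0,0,0],"hand": -1},
])

```text
time_s: 17.65
ee_pos: [0.514, 0.0482, 0.0496]
eef_rot: [0.53, 0.848, 0.0, 0.001]
force: [5.4, -2.7, -3.1]
gripper_width: 0.344
grasp_force: 62.4
```

```bash
python3 m.py
```

```text
17.65 along 45.6 F along,x,z [-4.8  3.6 -3.1] w 29.2 62.353800404816866
```

carry_out([
  {"linear": [1,0,0],"rot": [0,0,0],"hand": -1},
  {"linear": [1,0,0],"rot": [0,0,0],"hand": -1},
])

```text
time_s: 17.85
ee_pos: [0.5132, 0.05, 0.0496]
eef_rot: [0.53, 0.848, 0.0, 0.001]
force: [5.4, -2.6, -2.5]
gripper_width: 0.344
grasp_force: 62.3
```

```bash
python3 m.py
```

```text
17.85 along 47.6 F along,x,z [-4.7  3.7 -2.5] w 29.3 62.34393462538719
```

carry_out([
  {"linear": [1,0.3,0],"rot": [0,0,0],"hand": -1},
  {"linear": [1,0,0],"rot": [0,0,0],"hand": -1},
])

```text
time_s: 18.05
ee_pos: [0.5115, 0.0535, 0.0496]
eef_rot: [0.529, 0.848, 0.001, -0.0]
force: [3.0, 0.1, -1.3]
gripper_width: 0.339
grasp_force: 62.7
```

```bash
python3 m.py
```

```text
18.05 along 51.5 F along,x,z [-1.3  2.8 -1.3] w 28.8 62.74556815624237
```

carry_out([
  {"linear": [1,0,0],"rot": [0,0,0],"hand": -1},
  {"linear": [1,0,0],"rot": [0,0,0],"hand": -1},
])

```text
time_s: 18.25
ee_pos: [0.5108, 0.0549, 0.0496]
eef_rot: [0.529, 0.848, 0.001, 0.0]
force: [2.8, -0.2, -1.9]
gripper_width: 0.343
grasp_force: 62.6
```

```bash
python3 m.py
```

```text
18.25 along 53.0 F along,x,z [-1.4  2.4 -1.9] w 29.2 62.638319190591574
```

The force dropped and the tube jumped forward, so the button is probably entering the hole. One gentle probe.

carry_out([
  {"linear": [0.7,0,0],"rot": [0,0,0],"hand": -1},
])

```text
time_s: 18.35
ee_pos: [0.5106, 0.0554, 0.0496]
eef_rot: [0.529, 0.848, 0.0, 0.0]
force: [4.6, -0.7, -1.1]
gripper_width: 0.345
grasp_force: 62.6
```

```bash
python3 m.py; python3 - <<'E'
from h import *
a=snapshot("scene")
print([(np.round(b["centre"],4).tolist(),round(b["score"],2)) for b in tip_of("pin",a)[:2]])
X=cloud(a).reshape(-1,3)[a["depth"].ravel()>0]
th=np.radians(26.1); ax=np.array([np.cos(th),np.sin(th),0]); ay=np.array([-np.sin(th),np.cos(th),0]); O=np.array([.5325,.006,0])
J=np.c_[(X-O)@ax,(X-O)@ay,X[:,2]]*1000
for y in range(-32,44,4):
    b=J[(abs(J[:,1]-y)<3)&(J[:,2]>68)&(J[:,2]<83)&(J[:,0]>5)&(J[:,0]<60)]
    if len(b): print(y,len(b),np.percentile(b[:,0],[10,50,90]).round(1))
E
```

```text
18.35 along 53.5 F along,x,z [-2.6  3.8 -1.1] w 29.3 62.61567061766982
[([0.5236, 0.0663, 0.0744], 0.66)]
-32 9 [ 9.4 12.4 15.5]
-28 9 [14.5 15.8 17.7]
-24 9 [14.5 15.8 18.9]
-20 10 [14.6 16.7 17.7]
-16 10 [14.1 15.7 18.5]
-12 10 [14.6 16.3 18.6]
-8 9 [14.4 15.7 18.7]
-4 7 [14.3 16.5 19.1]
0 9 [14.8 18.7 22.1]
4 12 [13.3 18.6 21.9]
8 9 [13.  16.5 19.7]
12 9 [14.2 16.2 18.2]
16 9 [14.6 18.  19.1]
20 11 [15.  16.  18.4]
24 8 [14.  15.9 17.8]
28 10 [14.1 17.1 18.6]
32 10 [14.9 16.2 19.5]
36 8 [15.  16.2 18.2]
40 5 [16.7 18.4 19.3]
```

The button shows proud at y≈0–4 mm, so it has clicked. I'll let go and rise.

carry_out([
  {"linear": [-0.7,0,0],"rot": [0,0,0],"hand": -1},
  {"linear": [0,0,0],"rot": [0,0,0],"hand": 0.5},
  {"linear": [0,0,0],"rot": [0,0,0],"hand": 0.5},
  {"linear": [0,0,0],"rot": [0,0,0],"hand": 0.5},
  {"linear": [0,0,0],"rot": [0,0,0],"hand": 0.5},
  {"linear": [0,0,0],"rot": [0,0,0],"hand": 0.5},
])

```text
time_s: 19.05
ee_pos: [0.5099, 0.0542, 0.0493]
eef_rot: [0.529, 0.848, -0.0, -0.0]
force: [-0.1, -0.5, -0.8]
gripper_width: 0.752
grasp_force: 0.0
```

```bash
python3 t.py; python3 - <<'E'
from h import *
a=snapshot("scene"); T=np.array(a["extrinsics"]); f=ray(a)
print([(np.round(b["centre"],4).tolist(),round(b["score"],2)) for b in tip_of("pin",a)[:2]])
th=np.radians(26.1); ax=np.array([np.cos(th),np.sin(th),0]); ay=np.array([-np.sin(th),np.cos(th),0]); O=np.array([.5325,.006,0])
X=cloud(a).reshape(-1,3)[a["depth"].ravel()>0]; J=np.c_[(X-O)@ax,(X-O)@ay,X[:,2]]*1000
for y in range(-12,16,2):
    b=J[(abs(J[:,1]-y)<2)&(J[:,2]>70)&(J[:,2]<81)&(J[:,0]>5)&(J[:,0]<60)]
    if len(b): print(y,len(b),np.percentile(b[:,0],[10,50,90]).round(1))
def px(J): 
    X=O+ax*J[0]/1e3+ay*J[1]/1e3+np.array([0,0,J[2]/1e3]); c=T[:3,:3]@X+T[:3,3]; return [c[0]/c[2]*f+a["cx"],c[1]/c[2]*f+a["cy"]]
m=np.array([[px((15,y,z)) for y in np.arange(-105,105,.5)] for z in np.arange(105,45,-.5)],np.float32)
o=[cv2.remap(i,m[...,0],m[...,1],cv2.INTER_CUBIC) for i in(cv2.imread("pics/scene0.png"),a["color"])]
cv2.imwrite("pics/r3.png",cv2.convertScaleAbs(cv2.resize(np.vstack(o),None,fx=1.5,fy=1.5),alpha=1.6,beta=-80))
E
```

```text
19.05 along 52.7 F along,x,z [-0.4 -0.3 -0.8] w 63.9 0.0
[(20.5, 2.5, 0.964), (-0.25, 0.0, 0.933)]
[]
-12 4 [13.8 16.2 17.5]
-10 6 [13.6 15.7 17.2]
-8 4 [13.2 15.2 16.7]
-6 4 [14.  17.  18.6]
-4 5 [14.3 17.3 19.5]
-2 3 [14.2 19.7 20.1]
0 3 [18.4 19.9 20.1]
2 7 [14.9 19.9 22.9]
4 7 [14.5 16.7 22.9]
6 6 [13.5 15.7 20.4]
8 6 [13.5 18.4 20.6]
10 4 [14.  16.8 18.9]
12 2 [13.5 14.5 15.5]
14 3 [16.6 17.2 17.3]
```

View pics/r3.png

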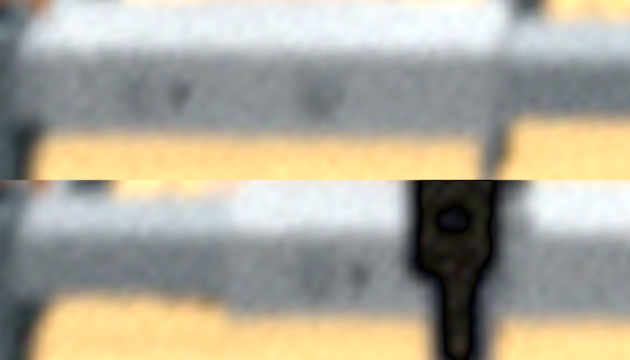

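The lower strip shows the button out again at about (318,275), looking as it did at the start. The clamp screw has moved past to (358,275), and the depth puts the tip at about 20 mm. Rising clear.

carry_out([
  {"linear": [0,0,-5],"rot": [0,0,0],"hand": 0.9},
  {"linear": [0,0,-15],"rot": [0,0,0],"hand": 0.9},
  {"linear": [0,0,-30],"rot": [0,0,0],"hand": 0.9},
  {"linear": [0,0,-30],"rot": [0,0,0],"hand": 0.9},
  {"linear": [0,0,-30],"rot": [0,0,0],"hand": 0.9},
  {"linear": [0,0,0],"rot": [0,0,0],"hand": 0.9},
  {"linear": [0,0,0],"rot": [0,0,0],"hand": 0.9},
])

```text
time_s: 19.9
ee_pos: [0.5108, 0.0543, 0.1603]
eef_rot: [0.529, 0.848, 0.001, 0.001]
force: [0.2, 1.0, -0.8]
gripper_width: 0.947
grasp_force: 0.0
```

```bash
python3 t.py; python3 -c "
from station import *
print(sign_off())"
```

```text
19.9 along 52.4 F along,x,z [ 0.8  0.6 -0.8] w 80.5 0.0
[(20.5, 2.5, 0.964), (0.0, -0.25, 0.931)]
the job is handed in; nothing more can be done
None
```

The stop was slid about 58 mm and the button popped out through the second hole; I let go and handed the job in at about 20 s, with no verdict returned. It first stuck on the button and took three grips and up to about 18 N of tool force along the bar, under the 25 N limit; I did not re-measure the bystanders at the end.

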